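Wedge the small specimen flush in the traverse fixture and hold it

TASK

The two-bay fixture is being loaded for a hardness traverse: turn the small green resin mount in its bay so that its ground flat faces the bright far fence, then push the steel wedge with the red tab down, thin end first, into the gap behind that mount, the only gap wide enough for it, with its sloping side to the sloping dark rail. Press the wedge firmly so that the flat is held flush against the fence, and finish while still gripping the wedge and keeping it pressed home, so that the lock screw can then be tightened. Leave the large black mount and the other things on the bench where they are.

Things in the scene. Friction and masses are not known exactly. Their poses are not given: they have to be found in the camera images.
- fixture: Plain grey metal base plate, 96 (x) x 196 (y) x 10 mm, fixed; origin at the centre of its underside, x from the near rail to the far fence. Its top is the floor of two bays centred at y = +45 and -45 mm, parted by a 6 x 6 mm rib along x; one mount stands in each, either way round. Fence to rail (x): 46 mm at the floor, 52 mm at the rail's top.
- fence: Bright steel fence on the far side of the plate, 18 x 184 x 14 mm high, engraved centre mark at each bay. Origin on its upright working face, at the bay floor (10 mm above the bench; 24 mm beyond the plate's centre), mid-length; x points into the fence, y along it. Lightly oiled: friction between fixture, mounts and wedge about 0.25.
- rail: Dark steel rail on the near side, 184 mm long, 18 mm high. Origin at the lower edge of its working face, at the bay floor, mid-length, 46 mm before the fence face; axes as the fence's. The face leans back 1 in 3: at height z it lies at x = -z/3. Outer side 21 mm behind the origin; brass lock screws (fixed) stick out 12 mm more.
- small_mount: Small green resin mount, upright, 32 mm diameter, 32 mm high, 60 g. Origin: centre of its underside. Flat on its +x side, 12 mm from the axis, 21 mm wide; the steel insert on top reaches it. Starts turned 0.5 to 1.5 rad (counterclockwise) from right (+x along the fence's +x), its axis about 19 mm before the fence. Flush, the gap behind it is 18 mm at the floor, 24 mm at the rail's top.
- small_flat (a point): Centre of the small mount's flat, 12 mm from its axis and 16 mm above its underside.
- large_mount: Large black resin mount, 50 mm diameter, 32 mm high, flat 18 mm from its axis, in the other bay with its flat already at the fence (within about 2 mm). It nearly fills the bay (at most about 10 mm of gap at the rail's top): the wedge does not enter there. Origin at the centre of its underside. To be left alone.
- wedge: Steel wedge, 180 g, standing on its thin end. Origin: centre of the thin end, z up. Body 30 (y) x 22 mm high; +x side upright at 9.75 mm, -x side sloping 1 in 3 from -9.75 mm (thin end) to -17 mm. Red tab on top, 12 (x) x 24 (y) mm, 22 to 58 mm above the thin end. Seated (+x to the mount, slope to the rail) its thin end is about 4.5 mm above the bay floor, its origin 37.7 mm before the fence.
- loupe: Black loupe, 36 mm diameter, 38 mm high, standing on the bench. To be left alone.
- swab_jar: Clear jar with swabs, 68 mm diameter, 82 mm high, standing behind the fixture. To be left alone.
- mount_1: Black resin mount, 31 mm diameter, 21 mm high, on the bench to the left with others. To be left alone.

How it is judged:
On the way:
1. the small mount stands in its bay with its flat turned to the fence (within 10 degrees) and within 6 mm of it (angle between the x axis of small_mount and the x axis of fence, either way round below 0.175 rad and x of small_flat in the frame of fence above -0.006 m and z of small_mount in the frame of fence below 0.004 m), for 0.2 s.
At the end, for the whole second after the job is handed in: Small mount on the bay floor, upright, its flat on the fence (2 mm, 0.05 rad) and pressed by over 3 N; wedge upright (0.1 rad) behind it, thin end under 9 mm above the floor, slope to the rail, pressing mount and rail by over 3 N each; gripped (2 N), at rest; large mount within 12 mm of its start (angle between the x axis of small_mount and the x axis of fence, either way round below 0.05 rad and x of small_flat in the frame of fence above -0.002 m and angle between small_mount's own z axis and vertical below 0.05 rad and z of small_mount in the frame of fence between -0.003 and 0.003 m and contact force between small_mount and fence above 3 N and contact force between wedge and small_mount above 3 N and contact force between wedge and rail above 3 N and contact force between the fingers and wedge above 2 N and z of wedge in the frame of fence between -0.001 and 0.009 m and horizontal distance between wedge and small_mount below 0.034 m and angle between wedge's own z axis and vertical below 0.1 rad and x of wedge in the frame of fence below -0.03 m and x of wedge in the frame of small_mount below -0.02 m and x of small_mount in the frame of wedge above 0.02 m and linear speed of each of wedge, small_mount below 0.01 m/s and distance of large_mount from where it was at the start of the episode below 0.012 m); the arm keeps its last pose, push and grip.
It fails at once if the large mount is shoved out of place (12 mm) (distance of large_mount from where it was at the start of the episode above 0.012 m).
It fails at once if the loupe, the swab jar or the mount on the bench is knocked away (30 mm) (distance of any of loupe, swab_jar, mount_1 from where it was at the start of the episode above 0.03 m).
It fails at once if the mount is rammed against the fence (over 80 N) (contact force between small_mount and fence above 80 N).
It also fails if it takes over 51 s, if anything falls off the work surface, if the arm or the gripper's body presses on something with over 40 N, if the wrist force passes 120 N, or if a joint passes its speed limit or range.

ROBOT

A 6-joint arm with a two-finger parallel gripper is mounted at the origin on a cart in front of the work surface, level with it; the furniture and walls round the work are solid. World frame = base frame: x ahead of the robot, y to its left, z up, the work surface at z = 0. Lengths are in m, angles in rad, forces in N, time in s.
With the tool pointing down it reaches from about 0.25 to 0.775 m from the base axis. Payload 4 kg.
Tool frame: the origin (TCP) lies midway between the tips of the shut fingers; the grasp point (between the pads) lies 19 mm behind it; y points along the fingers, x is the direction in which the jaws open and shut, and the axes are right-handed (so a half turn about y gives the same grasp; the last joint's range is limited). The gripper opens to 94 mm and grips with 3 to 60 N. Pads are 16 mm wide; open, the fingers measure 119 mm over their backs; the gripper's body (75 mm by 177 mm) begins 78 mm behind the grasp point.
Start: joints at [1.068, 0.087, 1.371, -0, 1.684, -0.103], TCP at [0.214, 0.507, 0.206] pointing down, gripper open.
Joint ranges: [-3.1, 3.1], [-0.76, 2.03], [0.27, 2.55], [-1.08, 4.22], [0.17, 2.65], [-2.57, 2.57]. Speed limits (rad/s): [2.79, 2.79, 3.14, 3.14, 3.14, 3.14].

INTERFACE

Orientations are given as [roll, pitch, yaw] about the fixed x, y, z axes, in that order (R = Rz(yaw) Ry(pitch) Rx(roll)).
In Python, from bench import robot, snapshot, camera_info, ticket gives the robot as it stands.
- The arm moves only by the shell command python3 -m creep 'ROWS'. ROWS is JSON, a list of rows, each an object with "slide": the shift along the tool's x, y, z in mm, a list of three; "roll": the turn about the tool's y in degrees; "grip": the closure, from 0 (fully open) to 1 (shut). In form: [{"slide": [x, y, z], "roll": roll, "grip": grip}, ...]. A call has 1 to 20 rows; each row is the pose to reach, as a shift and turn from the pose commanded when the call began, along the tool's axes at that moment; what a row does not reach only later rows make up. A row lasts 1/12 s, in which the tool goes at most 41.7 mm and 7.16 degrees, less where a joint would pass 70% of its speed; a pose out of reach is approached as far as the arm can. A call with a gripper value outside its range is refused whole. The fingers move at their own pace and stop on an object; the grip force is fixed at half the most. Time passes only in rows, so rows that repeat a pose let the fingers close. It gives the time, the measured TCP pose, the force and the opening at its end, in the units of the state.
- robot.get_obs(): the state, without advancing time (a new reading comes with each control period).
- snapshot(name): name is "scene" or "top" or "wrist"; returns the picture (384x512x3 uint8, red, green, blue); there is no depth.
- camera_info(name): a dict with "fx", "fy", "cx", "cy" (pixels), "cam_to_world" (4x4, takes a point from camera to world coordinates). Camera axes: x right, y down, z forward; pixel columns grow to the right and rows downward; lengths in m; the calibration is good to about 2 mm. The wrist camera is an equidistant fisheye: a pixel r from the principal point sees the ray r / f radians off the axis. A picture is of the moment at which its call begins: read the wrist's pose just before it. camera_info takes no time and is no camera call; for the wrist camera it gives the pose at the moment of the call.
- ticket.close_job(): hands the job in, once; it reports no verdict.
The state is a dict: "time": time; "joint_positions": joint angles; "qvel": joint speeds; "joint_torque": joint torques, N m; "tool_pos": TCP position; "ee_rot": TCP orientation; "wrist_force": force on the tool from outside, world axes, zero at the start; "wrist_torque": the same for the moment, N m; "width": finger opening in m.
Only numpy, scipy, OpenCV 4.12 (cv2) and the standard library are available. Lean on these libraries where they do the work, as an engineer would, in place of code of your own. Each camera call takes 0.05 s, during which the arm holds its last target.

## Working session

There is one attempt and no reset: what is moved stays moved. The work goes in short steps, Python scripts to look and compute and a shell command to move; the robot and the scene stay as the last step left them, time stands still between calls to the robot, and variables do not carry over. Pictures are saved under pics/ and viewed, and the job is handed in when it is done.

```bash
mkdir -p pics; ls
python3 - <<'E'
from bench import robot, snapshot, camera_info
import cv2, json
o=robot.get_obs(); print({k:(v if not hasattr(v,'tolist') else v.tolist()) for k,v in o.items()})
for n in ("scene","top","wrist"):
    c=camera_info(n); print(n,c)
    cv2.imwrite(f"pics/{n}0.png",cv2.cvtColor(snapshot(n),cv2.COLOR_RGB2BGR))
E
```

```text
pics
{'time': 0.0, 'joint_positions': [1.0679118167817336, 0.08791629346788583, 1.3722505798022362, 2.1579270763701107e-06, 1.6835925082175935, -0.10306877427341013], 'qvel': [-0.0001715143417551575, 0.0013062077263244671, -0.0003962252251552424, 0.00025633024222913734, 0.0007459312278060773, -0.0006778433451019984], 'joint_torque': [0.0007577250835311133, -34.018263816833496, -30.242990255355835, 0.07165384478867054, 0.033040575217455626, -0.00010318710792489583], 'tool_pos': [0.2138076243595676, 0.5061430432693358, 0.20432720077536776], 'ee_rot': [-1.5705712662908837, 0.0021550086381159073, 1.1709810741260596], 'wrist_force': [0.7713685045994594, -0.6179066554505501, -0.014806617915388127], 'wrist_torque': [0.04691057421627138, -0.05029713988446794, 0.007399588285911852], 'width': 0.0942598443441325}
scene {'fx': 416.1060491251214, 'fy': 416.1060491251214, 'cx': 248.09521513023637, 'cy': 195.78241170748356, 'cam_to_world': array([[ 0.7621173 , -0.41559019,  0.49644941,  0.07023618],
       [-0.64716985, -0.51110521,  0.56563473, -0.65056774],
       [ 0.01866564, -0.7523671 , -0.65847956,  0.76210903],
       [ 0.        ,  0.        ,  0.        ,  1.        ]])}
top {'fx': 350.884987107677, 'fy': 350.884987107677, 'cx': 256.5079768874441, 'cy': 189.66899582035217, 'cam_to_world': array([[-0.02272852, -0.99273005,  0.11819667,  0.4818555 ],
       [-0.99972782,  0.02319129,  0.0025411 , -0.05314922],
       [-0.00526376, -0.11810675, -0.99298695,  1.01118632],
       [ 0.        ,  0.        ,  0.        ,  1.        ]])}
wrist {'fx': 297.3186396354542, 'fy': 297.3186396354542, 'cx': 252.44639149277367, 'cy': 194.22904946614375, 'cam_to_world': array([[ 0.39021465,  0.89680885,  0.20848598,  0.15430413],
       [ 0.9207211 , -0.37951845, -0.09076562,  0.53278856],
       [-0.00227514,  0.22737552, -0.9738045 ,  0.38344824],
       [ 0.        ,  0.        ,  0.        ,  1.        ]])}
```

View pics/scene0.png

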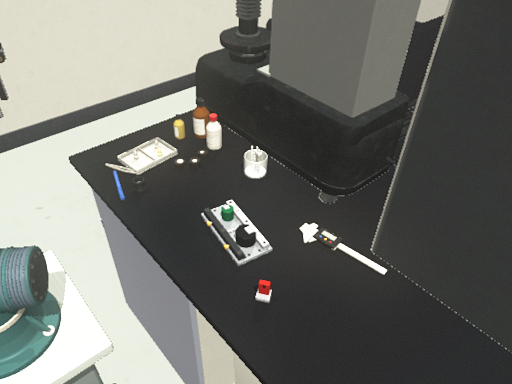

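View pics/top0.png

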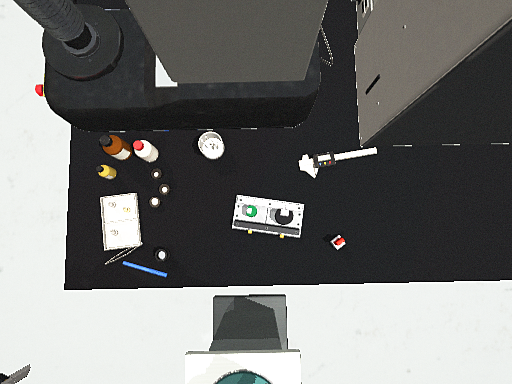

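View pics/wrist0.png

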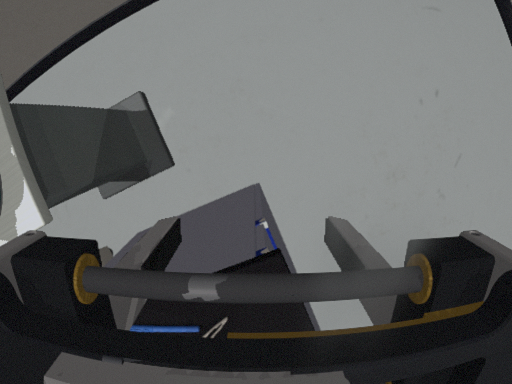

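Run:
```python
import cv2
a=cv2.imread("pics/top0.png")[180:260,220:360]; cv2.imwrite("pics/top0z.png",cv2.resize(a,None,fx=5.5,fy=5.5,interpolation=cv2.INTER_CUBIC))
a=cv2.imread("pics/scene0.png")[190:310,190:290]; cv2.imwrite("pics/scene0z.png",cv2.resize(a,None,fx=5,fy=5,interpolation=cv2.INTER_CUBIC))
```

```text
(no output)
```

View pics/top0z.png

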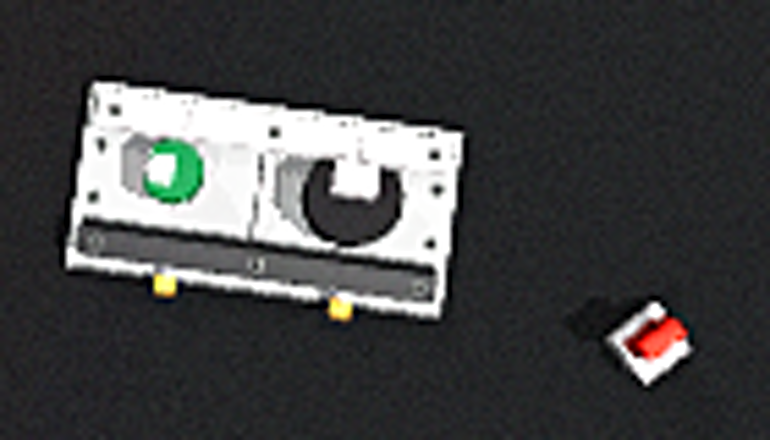

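View pics/scene0z.png

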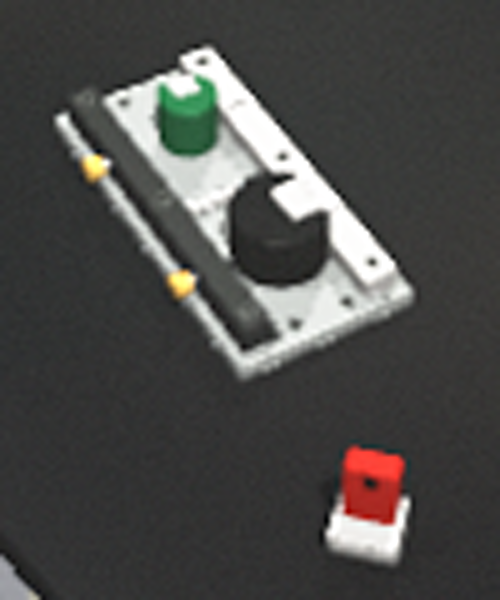

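```bash
cat > h.py <<'E'
import numpy as np, cv2
from scipy.optimize import least_squares
from scipy.spatial.transform import Rotation as R
from bench import robot, snapshot, camera_info
def ray(name,uv,c=None):
    c=c or camera_info(name); M=np.array(c["cam_to_world"]); u=(uv[0]-c["cx"])/c["fx"]; v=(uv[1]-c["cy"])/c["fy"]
    if name=="wrist":
        r=np.hypot(u,v); d=np.array([u/r*np.sin(r),v/r*np.sin(r),np.cos(r)]) if r>1e-9 else np.array([0,0,1.])
    else: d=np.array([u,v,1.])
    return M[:3,3],M[:3,:3]@d
def plane(name,uv,z,c=None):
    o,d=ray(name,uv,c); return o+d*(z-o[2])/d[2]
def proj(name,P,c=None):
    c=c or camera_info(name); M=np.array(c["cam_to_world"]); p=(np.atleast_2d(P)-M[:3,3])@M[:3,:3]
    if name=="wrist":
        rr=np.hypot(p[:,0],p[:,1]); th=np.arctan2(rr,p[:,2]); k=th/np.maximum(rr,1e-9)
        return np.c_[c["cx"]+c["fx"]*p[:,0]*k,c["cy"]+c["fy"]*p[:,1]*k]
    return np.c_[c["cx"]+c["fx"]*p[:,0]/p[:,2],c["cy"]+c["fy"]*p[:,1]/p[:,2]]
def loc2w(pose,P):
    x,y,a=pose; P=np.atleast_2d(P); c,s=np.cos(a),np.sin(a)
    return np.c_[x+c*P[:,0]-s*P[:,1],y+s*P[:,0]+c*P[:,1],P[:,2]]
def fit(name,P,uv,x0,c=None):
    c=c or camera_info(name)
    r=least_squares(lambda q:(proj(name,loc2w(q,P),c)-uv).ravel(),x0); return r.x,r.fun.reshape(-1,2)
def save(name,f,crop=None,k=1):
    im=cv2.cvtColor(snapshot(name),cv2.COLOR_RGB2BGR); cv2.imwrite(f"pics/{f}.png",im)
    if crop:
        x0,y0,x1,y1=crop; cv2.imwrite(f"pics/{f}z.png",cv2.resize(im[y0:y1,x0:x1],None,fx=k,fy=k,interpolation=cv2.INTER_CUBIC))
    return im
E
python3 - <<'E'
from h import *
z=lambda u,v:(220+(u+.5)/5.5-.5,180+(v+.5)/5.5-.5)
s=lambda u,v:(190+(u+.5)/5-.5,190+(v+.5)/5-.5)
P=np.array([[48,98,10],[48,-98,10],[-48,98,10],[-48,-98,10]])/1e3
uv=np.array([z(92,82),z(463,130),z(68,262),z(440,312)])
q,r=fit("top",P,uv,[.4,0,0]); print(q,r)
P2=np.array([[-48,98,10],[-48,-98,10],[48,-98,10]])/1e3
uv2=np.array([s(57,115),s(243,370),s(410,288)])
q2,r=fit("scene",P2,uv2,[.4,0,0]); print(q2,r)
# mount top center
print("mount",plane("top",z(173,170),.042), plane("scene",s(187,92),.042))
print("large",plane("top",z(352,200),.042))
# insert direction: insert centre
# wedge body top corners
uvw=[z(655,300),z(605,340),z(645,388),z(692,352)]
for u in uvw: print("w",plane("top",u,.022))
for u in [(326,545),(400,560),(335,500),(408,500)]: print("ws",plane("scene",s(*u),.022))
for u in [(345,450),(405,453)]: print("tab top",plane("scene",s(*u),.058))
for n,u in dict(loupe=(162,255),jar=(211,145)).items(): print(n,plane("top",u,.05))
E
```

```text
[ 0.52703649 -0.08122221 -0.15433136] [[-0.20875137 -0.37869629]
 [ 0.22855998 -0.19563151]
 [-0.51243384  0.2441166 ]
 [ 0.48890119  0.30022723]]
[ 0.52890543 -0.0812592  -0.16506973] [[-0.4532309  -0.0705653 ]
 [-0.39416078 -0.42347718]
 [ 0.82901203  0.40985331]]
mount [ 0.53963841 -0.03426644  0.042     ] [ 0.54107995 -0.03409212  0.042     ]
large [ 0.52254268 -0.12363064  0.042     ]
w [ 0.46917784 -0.2772641   0.022     ]
w [ 0.44966044 -0.25095174  0.022     ]
w [ 0.42522363 -0.26999858  0.022     ]
w [ 0.4426594  -0.29465311  0.022     ]
ws [ 0.42625902 -0.27448681  0.022     ]
ws [ 0.44528445 -0.29987862  0.022     ]
ws [ 0.44427818 -0.25967512  0.022     ]
ws [ 0.46850317 -0.2796853   0.022     ]
tab top [ 0.44594395 -0.26236409  0.058     ]
tab top [ 0.4642724  -0.27948815  0.058     ]
loupe [0.42446534 0.2087101  0.05      ]
jar [0.72530488 0.07397211 0.05      ]
```

Run:
```python
from h import *
o=robot.get_obs(); t=np.array(o["tool_pos"]); yaw=o["ee_rot"][2]
for dz in (0,-.05,-.1,-.15):
  for a in (-.05,0,.05,.1):
    P=t+[-np.sin(yaw)*a,np.cos(yaw)*a,dz]; print(dz,a,proj("wrist",P).round())
d=np.array([.326,-.540]);yw=1.171
```

```text
0 -0.05 [[251. 296.]]
0 0 [[251. 230.]]
0 0.05 [[251. 151.]]
0 0.1 [[251.  69.]]
-0.05 -0.05 [[252. 265.]]
-0.05 0 [[252. 209.]]
-0.05 0.05 [[251. 146.]]
-0.05 0.1 [[251.  81.]]
-0.1 -0.05 [[252. 242.]]
-0.1 0 [[252. 194.]]
-0.1 0.05 [[252. 142.]]
-0.1 0.1 [[252.  89.]]
-0.15 -0.05 [[252. 226.]]
-0.15 0 [[252. 184.]]
-0.15 0.05 [[252. 140.]]
-0.15 0.1 [[252.  95.]]
```

```bash
python3 -m creep '[{"slide":[-185,0,-255],"roll":45,"grip":0},{"slide":[-185,0,-255],"roll":45,"grip":0},{"slide":[-185,0,-255],"roll":45,"grip":0},{"slide":[-185,0,-255],"roll":45,"grip":0},{"slide":[-185,0,-255],"roll":45,"grip":0},{"slide":[-185,0,-255],"roll":45,"grip":0},{"slide":[-370,85,-510],"roll":88,"grip":0},{"slide":[-370,85,-510],"roll":88,"grip":0},{"slide":[-370,85,-510],"roll":88,"grip":0},{"slide":[-370,85,-510],"roll":88,"grip":0.2},{"slide":[-370,85,-510],"roll":88,"grip":0.3},{"slide":[-370,85,-510],"roll":88,"grip":0.3},{"slide":[-370,85,-510],"roll":88,"grip":0.3},{"slide":[-370,85,-510],"roll":88,"grip":0.3},{"slide":[-370,85,-510],"roll":88,"grip":0.3},{"slide":[-370,85,-510],"roll":88,"grip":0.3},{"slide":[-370,85,-510],"roll":88,"grip":0.3},{"slide":[-370,85,-510],"roll":88,"grip":0.3},{"slide":[-370,85,-510],"roll":88,"grip":0.3}]'
python3 - <<'E'
from h import *
o=robot.get_obs(); print(o["time"],o["tool_pos"],o["ee_rot"],o["width"])
import pickle; pickle.dump(camera_info("wrist"),open("c1.pkl","wb"))
save("wrist","wrist1",(130,80,370,260),3.3)
E
```

```text
time: 1.73
tool_pos: [0.5394, -0.0315, 0.1207]
ee_rot: [-1.57, 0.001, -0.364]
wrist_force: [-1.0, -0.7, 0.1]
width: 0.0661
1.7333 [ 0.53940949 -0.03153008  0.12066451] [-1.57004059e+00  5.80401228e-04 -3.63984903e-01] 0.06611953629879029
```

View pics/wrist1z.png

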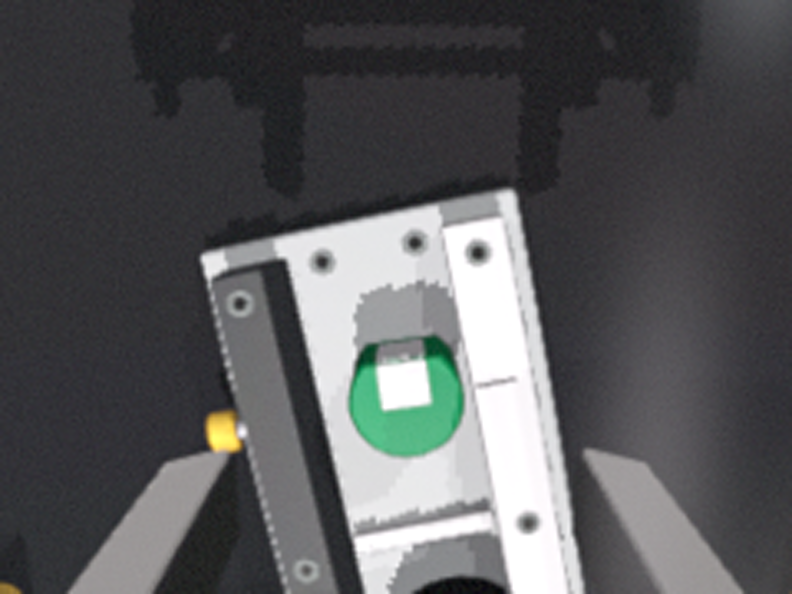

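Run:
```python
from h import *
import pickle
c=pickle.load(open("c1.pkl","rb")); k=3.3
z=lambda u,v:(130+(u+.5)/k-.5,80+(v+.5)/k-.5)
w=lambda u,v,h:plane("wrist",z(u,v),h,c)
A=[w(*p,.042) for p in [(377,366),(425,359),(431,404),(382,411)]]
print(np.round(A,4))
d1=A[0]-A[3]; d2=A[1]-A[2]; e=A[0]-A[1];
print("normal yaw",np.arctan2(d1[1],d1[0]),np.arctan2(d2[1],d2[0]),np.arctan2(e[1],e[0])-np.pi/2, np.arctan2(e[1],e[0]))
# mount circle on top: left (350,397), right(463,397), bottom (406,456)
C=np.array([w(*p,.042) for p in [(350,397),(463,397),(406,456),(367,437),(446,437)]])
r=least_squares(lambda q:np.hypot(*(C[:,:2]-q[:2]).T)-.016,[.54,-.03]); print("centre",r.x,r.fun)
# fixture
P=np.array([[48,98,10],[-48,98,10],[24,89,24],[24,45,24],[24,-0,24]])/1e3
F=[w(515,190,.01),w(202,255,.01)]; print(F, np.arctan2(*(F[0]-F[1])[[1,0]]), np.linalg.norm(F[0]-F[1]))
# fence top inner edge z=.024: (443,226),(491,500)
G=[w(446,232,.024),w(475,386,.024),w(493,497,.024)]; g=G[0]-G[2]; print(G,np.arctan2(g[1],g[0])-np.pi/2)
# centre mark on fence (475,386)-(517,379) y=+45
H=[w(475,386,.024),w(517,379,.024)]; print(H)
# rail top edges outer: (212,280)->(285,590), z=.028
Rr=[w(265,272,.028),w(338,590,.028)]; g=Rr[0]-Rr[1]; print(Rr,np.arctan2(g[1],g[0])-np.pi/2)
```

```text
[[ 0.5359 -0.02    0.042 ]
 [ 0.5487 -0.0228  0.042 ]
 [ 0.5458 -0.035   0.042 ]
 [ 0.5327 -0.0321  0.042 ]]
normal yaw 1.3072552438920197 1.34004481570953 1.3538222375321314 2.924618564327028
centre [ 0.54023755 -0.0309573 ] [-0.00067499 -0.00067367  0.00062728 -0.00044758 -0.00044214]
[array([0.58974368, 0.00889099, 0.01      ]), array([0.49571779, 0.0244913 , 0.01      ])] -0.16441724535079688 0.09531127161528817
[array([0.56609591, 0.00558165, 0.024     ]), array([ 0.55837691, -0.03911197,  0.024     ]), array([ 0.55183569, -0.07320474,  0.024     ])] -0.17905990754137813
[array([ 0.55837691, -0.03911197,  0.024     ]), array([ 0.57050906, -0.04152052,  0.024     ])]
[array([0.5148614 , 0.01371722, 0.028     ]), array([ 0.49784491, -0.08348704,  0.028     ])] -0.17330298495177376
```

```bash
python3 -m creep '[{"slide":[0.5,20,0.7],"roll":-7,"grip":0.3},{"slide":[0.5,45,0.7],"roll":-7.3,"grip":0.3},{"slide":[0.5,65,0.7],"roll":-7.3,"grip":0.3},{"slide":[0.5,80,0.7],"roll":-7.3,"grip":0.3},{"slide":[0.5,87,0.7],"roll":-7.3,"grip":0.3},{"slide":[0.5,90,0.7],"roll":-7.3,"grip":0.3},{"slide":[0.5,90,0.7],"roll":-7.3,"grip":0.3},{"slide":[0.5,90,0.7],"roll":-7.3,"grip":0.3}]'
python3 - <<'E'
from h import *
import pickle; pickle.dump(camera_info("wrist"),open("c2.pkl","wb"))
save("wrist","wrist2",(130,140,370,320),3.3)
E
```

```text
time: 2.45
tool_pos: [0.5414, -0.0318, 0.0318]
ee_rot: [-1.57, -0.002, -0.237]
wrist_force: [0.6, 0.1, 0.7]
width: 0.0658
```

View pics/wrist2z.png

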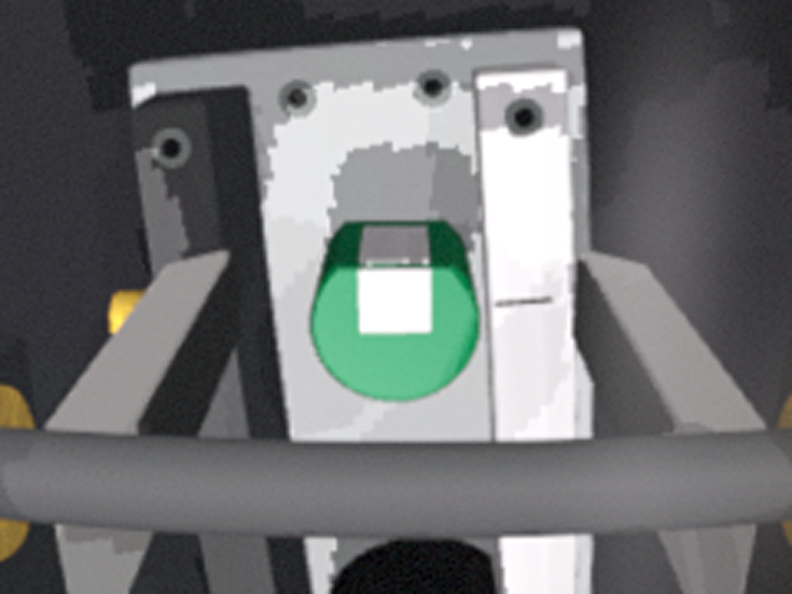

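```bash
python3 -m creep '[{"slide":[-1.4,0.3,0.5],"roll":0,"grip":0.4},{"slide":[-1.4,0.3,0.5],"roll":0,"grip":0.5},{"slide":[-1.4,0.3,0.5],"roll":0,"grip":0.6},{"slide":[-1.4,0.3,0.5],"roll":0,"grip":0.7},{"slide":[-1.4,0.3,0.5],"roll":0,"grip":0.8},{"slide":[-1.4,0.3,0.5],"roll":0,"grip":0.8},{"slide":[-1.4,0.3,0.5],"roll":0,"grip":0.8}]'
```

```text
time: 3.08
tool_pos: [0.5394, -0.0315, 0.0303]
ee_rot: [-1.571, -0.0, -0.238]
wrist_force: [-0.2, -0.1, -0.2]
width: 0.0317
```

```bash
python3 -m creep '[{"slide":[0,0,0],"roll":4,"grip":0.8},{"slide":[0,0,0],"roll":10,"grip":0.8},{"slide":[0,0,0],"roll":16,"grip":0.8},{"slide":[0,0,0],"roll":22,"grip":0.8},{"slide":[0,0,0],"roll":28,"grip":0.8},{"slide":[0,0,0],"roll":34,"grip":0.8},{"slide":[0,0,0],"roll":40,"grip":0.8},{"slide":[0,0,0],"roll":46,"grip":0.8},{"slide":[0,0,0],"roll":52,"grip":0.8},{"slide":[0,0,0],"roll":58,"grip":0.8},{"slide":[0,0,0],"roll":64,"grip":0.8},{"slide":[0,0,0],"roll":70,"grip":0.8},{"slide":[0,0,0],"roll":76,"grip":0.8},{"slide":[0,0,0],"roll":81,"grip":0.8},{"slide":[0,0,0],"roll":84,"grip":0.8},{"slide":[0,0,0],"roll":86,"grip":0.8},{"slide":[0,0,0],"roll":86,"grip":0.8},{"slide":[0,0,0],"roll":86,"grip":0.8}]'
python3 - <<'E'
from h import *
import pickle; pickle.dump(camera_info("wrist"),open("c3.pkl","wb"))
save("wrist","wrist3",(130,140,370,320),3.3)
E
```

```text
time: 4.58
tool_pos: [0.5395, -0.0314, 0.0303]
ee_rot: [-1.571, 0.0, -1.738]
wrist_force: [0.1, 0.0, 1.1]
width: 0.0317
```

View pics/wrist3z.png

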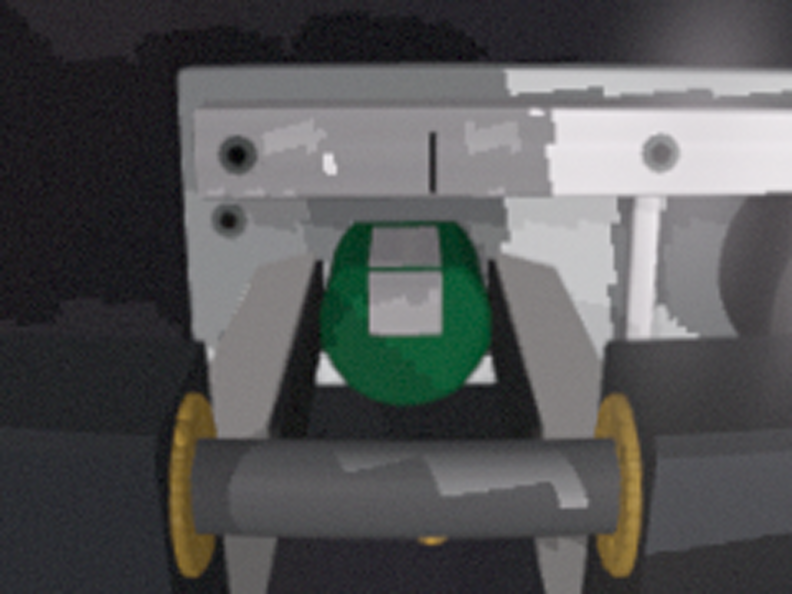

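```bash
python3 -m creep '[{"slide":[0,0,1.5],"roll":0,"grip":0.8},{"slide":[0,0,3],"roll":0,"grip":0.8},{"slide":[0,0,4.5],"roll":0,"grip":0.8},{"slide":[0,0,6],"roll":0,"grip":0.8},{"slide":[0,0,6.5],"roll":0,"grip":0.8},{"slide":[0,0,7],"roll":0,"grip":0.8},{"slide":[0,0,7],"roll":0,"grip":0.8},{"slide":[0,0,7],"roll":0,"grip":0.8}]'
```

```text
time: 5.3
tool_pos: [0.5464, -0.0326, 0.0303]
ee_rot: [-1.57, 0.0, -1.738]
wrist_force: [0.6, 0.7, 0.9]
width: 0.0316
```

```bash
python3 -m creep '[{"slide":[0,0,0.5],"roll":0,"grip":0.8},{"slide":[0,0,1],"roll":0,"grip":0.8},{"slide":[0,0,1],"roll":0,"grip":0.8}]'
python3 -m creep '[{"slide":[0,0,0.5],"roll":0,"grip":0.8},{"slide":[0,0,1],"roll":0,"grip":0.8},{"slide":[0,0,1],"roll":0,"grip":0.8}]'
```

```text
time: 5.55
tool_pos: [0.5473, -0.0327, 0.0303]
ee_rot: [-1.571, 0.0, -1.739]
wrist_force: [-0.1, 0.2, 1.8]
width: 0.0315
time: 5.8
tool_pos: [0.5476, -0.0328, 0.0303]
ee_rot: [-1.572, 0.0, -1.738]
wrist_force: [-3.3, 1.0, 4.9]
width: 0.0314
```

```bash
python3 -m creep '[{"slide":[0,0,-0.5],"roll":0,"grip":0.8},{"slide":[0,0,-0.5],"roll":0,"grip":0.7},{"slide":[0,0,-0.5],"roll":0,"grip":0.5},{"slide":[0,0,-0.5],"roll":0,"grip":0.45},{"slide":[0,0,-0.5],"roll":0,"grip":0.45},{"slide":[0,-10,-0.5],"roll":0,"grip":0.45},{"slide":[0,-40,-0.5],"roll":0,"grip":0.4},{"slide":[0,-70,-0.5],"roll":0,"grip":0.4},{"slide":[0,-90,-0.5],"roll":0,"grip":0.4},{"slide":[0,-90,-0.5],"roll":0,"grip":0.4},{"slide":[0,-90,-0.5],"roll":0,"grip":0.4}]'
python3 - <<'E'
from h import *
import pickle; pickle.dump(camera_info("wrist"),open("c4.pkl","wb"))
save("wrist","wrist4",(130,80,370,260),3.3)
E
```

```text
time: 6.72
tool_pos: [0.5489, -0.033, 0.1221]
ee_rot: [-1.567, 0.0, -1.738]
wrist_force: [0.1, 0.2, -0.2]
width: 0.0565
```

View pics/wrist4z.png

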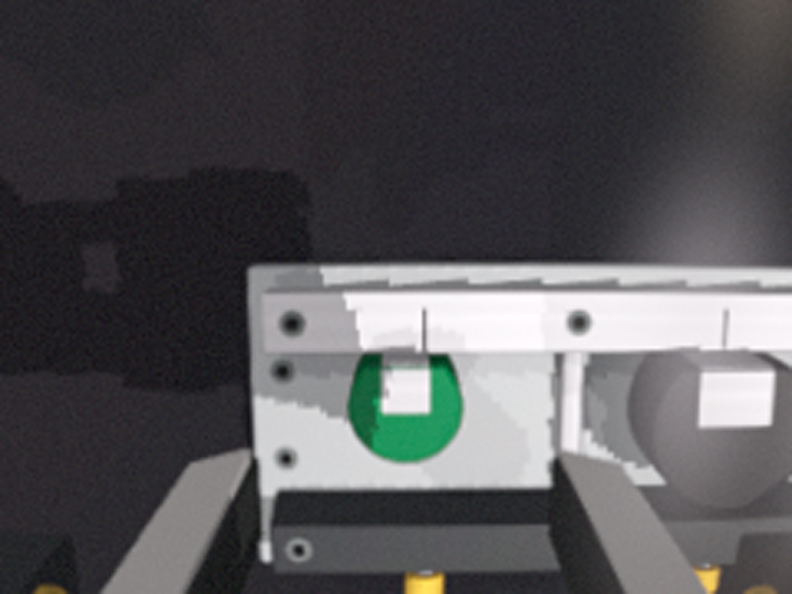

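```bash
python3 -m creep '[{"slide":[252,-10,-59],"roll":-46,"grip":0.4},{"slide":[252,-10,-59],"roll":-46,"grip":0.4},{"slide":[252,-10,-59],"roll":-46,"grip":0.4},{"slide":[252,-10,-59],"roll":-46,"grip":0.4},{"slide":[252,-10,-59],"roll":-46,"grip":0.4},{"slide":[252,-10,-59],"roll":-46,"grip":0.4},{"slide":[252,-10,-59],"roll":-46,"grip":0.4},{"slide":[252,-10,-59],"roll":-46,"grip":0.4},{"slide":[252,-10,-59],"roll":-46,"grip":0.4},{"slide":[252,-10,-59],"roll":-46,"grip":0.4}]'
python3 - <<'E'
from h import *
import pickle; pickle.dump(camera_info("wrist"),open("c5.pkl","wb"))
save("wrist","wrist5",(150,100,350,250),4)
E
```

```text
time: 7.6
tool_pos: [0.4468, -0.2705, 0.1283]
ee_rot: [-1.571, 0.004, -0.937]
wrist_force: [-1.2, 1.0, -0.2]
width: 0.0566
```

View pics/wrist5z.png

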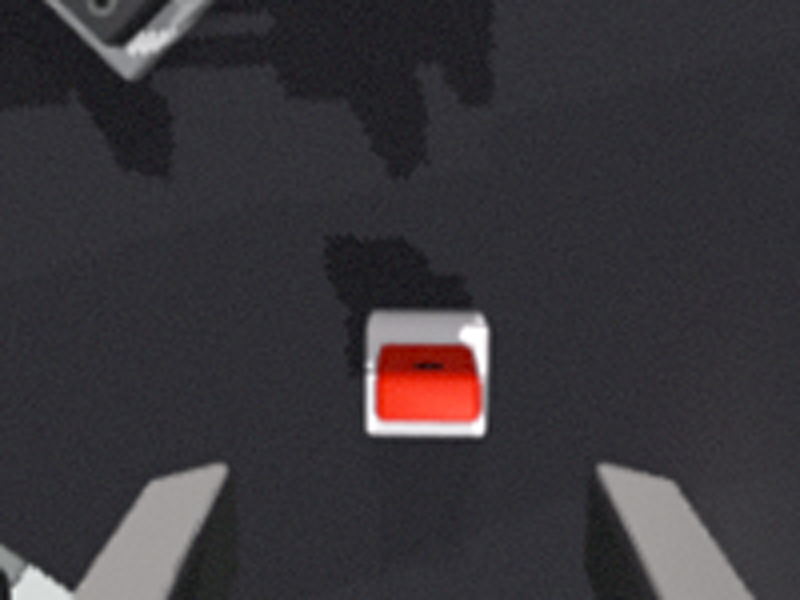

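Run:
```python
from h import *
import pickle
c=pickle.load(open("c5.pkl","rb")); k=4
z=lambda u,v:(150+(u+.5)/k-.5,100+(v+.5)/k-.5)
o=robot.get_obs(); t=np.array(o["tool_pos"]); yw=o["ee_rot"][2]
X=np.array([np.cos(yw),np.sin(yw),0]);Z=np.array([-np.sin(yw),np.cos(yw),0])
for n,u,h in [("body up",(427,311),.022),("body up z0",(427,311),0),("body dn",(427,436),.022),("body l",(366,420),.022),("body r",(488,420),.022),("tab dn",(428,420),.058),("tab up",(428,371),.058),("tab base up",(428,345),.022),("tab l",(375,395),.058),("tab r",(481,395),.058),("tabTL",(378,372),.058),("tabTR",(478,371),.058),("bTL",(370,315),.022),("bTR",(485,315),.022),("bBL",(368,434),.022),("bBR",(486,434),.022)]:
    p=plane("wrist",z(*u),h,c); print(n,((p-t)@X*1e3).round(1),((p-t)@Z*1e3).round(1))
```

```text
body up 3.3 16.0
body up z0 3.5 12.2
body dn 3.3 -15.6
body l -11.9 -11.4
body r 18.5 -11.5
tab dn 3.2 -1.7
tab up 3.1 9.2
tab base up 3.5 7.6
tab l -8.3 3.9
tab r 14.6 3.9
tabTL -7.6 9.0
tabTR 13.9 9.2
bTL -10.6 15.1
bTR 17.4 15.0
bBL -11.4 -15.0
bBR 18.0 -15.1
```

```bash
python3 -m creep '[{"slide":[3,30,3.5],"roll":0,"grip":0.4},{"slide":[3,60,3.5],"roll":0,"grip":0.4},{"slide":[3,85,3.5],"roll":0,"grip":0.4},{"slide":[3,99,3.5],"roll":0,"grip":0.4},{"slide":[3,103,3.5],"roll":0,"grip":0.4},{"slide":[3,103,3.5],"roll":0,"grip":0.4},{"slide":[3,103,3.5],"roll":0,"grip":0.4},{"slide":[3,103,3.5],"roll":0,"grip":0.55},{"slide":[3,103,3.5],"roll":0,"grip":0.65},{"slide":[3,103,3.5],"roll":0,"grip":0.75},{"slide":[3,103,3.5],"roll":0,"grip":0.9},{"slide":[3,103,3.5],"roll":0,"grip":0.9},{"slide":[3,103,3.5],"roll":0,"grip":0.9}]'
python3 - <<'E'
from h import *
save("wrist","wrist6",(150,120,350,270),4)
E
```

```text
time: 8.73
tool_pos: [0.4522, -0.2719, 0.0276]
ee_rot: [-1.57, -0.001, -0.936]
wrist_force: [-0.4, 0.1, 1.7]
width: 0.0237
```

View pics/wrist6z.png

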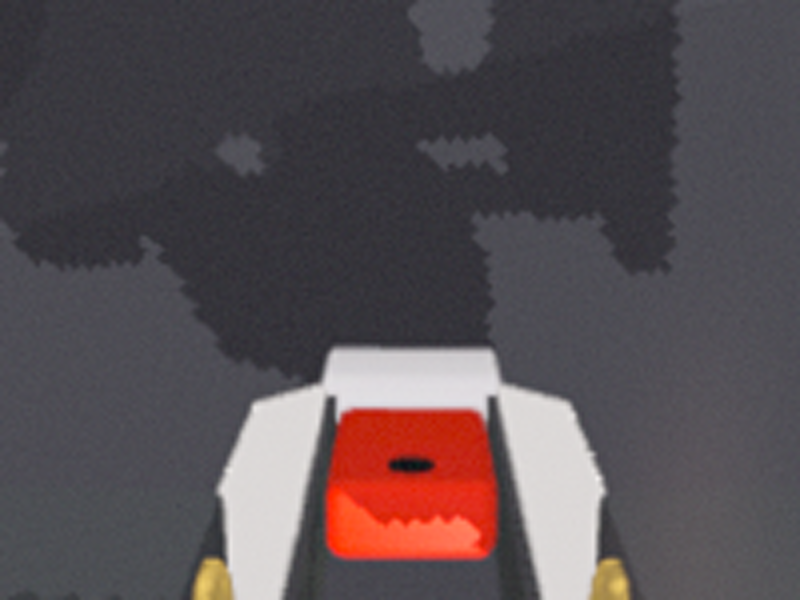

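Run:
```python
from h import *
import pickle
k=3.3; z=lambda u,v:(130+(u+.5)/k-.5,80+(v+.5)/k-.5)
c=pickle.load(open("c4.pkl","rb"));w=lambda u,v,h:plane("wrist",z(u,v),h,c)
C=np.array([w(*p,.042) for p in [(349,405),(463,405),(406,462),(366,446),(446,446)]])
r=least_squares(lambda q:np.hypot(*(C[:,:2]-q[:2]).T)-.016,[.54,-.03]); print("centre",r.x,r.fun)
f=[w(*p,.024) for p in [(270,352.5),(500,353),(780,356)]]; f=np.array(f); print("fence face",f, np.arctan2(*(f[0]-f[2])[[1,0]])-np.pi/2)
ra=[w(*p,.028) for p in [(280,524),(550,524)]]; ra=np.array(ra); print("rail top front edge",ra)
ya=-.168; F=np.array([np.cos(ya),np.sin(ya)]); print("fence.F",f[:,:2]@F,"mount.F",r.x@F,"rail.F",ra[:,:2]@F, "TCPcontact.F",np.array([.5475,-.0328])@F)
o=robot.get_obs(); t=np.array(o["tool_pos"]); yw=o["ee_rot"][2]
X=np.array([np.cos(yw),np.sin(yw),0]);Z=np.array([-np.sin(yw),np.cos(yw),0])
z=lambda u,v:(150+(u+.5)/4-.5,120+(v+.5)/4-.5)
for n,u,h in [("tab front",(412,480),.058),("tab back",(412,558),.058),("base front",(412,408),.022),("wedge front bottom",(412,349),0),("top",(412,375),.022),("tabl",(328,520),.058),("tabr",(497,520),.058)]:
    p=plane("wrist",z(*u),h); print(n,((p-t)@X*1e3).round(1),((p-t)@Z*1e3).round(1))
```

```text
centre [ 0.54710589 -0.03203086] [-4.21932190e-04 -4.24112319e-04  9.88517636e-05 -7.85710222e-05
 -7.54422338e-05]
fence face [[ 0.5648415   0.00495937  0.024     ]
 [ 0.55347528 -0.06071465  0.024     ]
 [ 0.53841638 -0.14568856  0.024     ]] -0.17364321933441507
rail top front edge [[ 0.51371372  0.01195615  0.028     ]
 [ 0.50000974 -0.06791679  0.028     ]]
fence.F [0.55605993 0.55583513 0.55519681] mount.F 0.5447591851252054 rail.F [0.50448203 0.5043266 ] TCPcontact.F 0.5452763508501823
tab front -0.2 6.7
tab back -0.2 -5.0
base front -0.2 4.9
wedge front bottom -0.1 8.8
top -0.2 10.5
tabl -11.7 0.7
tabr 11.3 0.7
```

```bash
python3 -m creep '[{"slide":[0,-20,0],"roll":0,"grip":0.9},{"slide":[0,-45,0],"roll":0,"grip":0.9},{"slide":[0,-67,0],"roll":4,"grip":0.9},{"slide":[-12,-67,15],"roll":9,"grip":0.9},{"slide":[-32,-67,40],"roll":15,"grip":0.9},{"slide":[-55,-67,70],"roll":21,"grip":0.9},{"slide":[-79,-67,100],"roll":27,"grip":0.9},{"slide":[-103,-67,130],"roll":33,"grip":0.9},{"slide":[-127,-67,160],"roll":39,"grip":0.9},{"slide":[-145,-67,184],"roll":44,"grip":0.9},{"slide":[-154,-67,195],"roll":46.2,"grip":0.9},{"slide":[-157,-67,199],"roll":46.2,"grip":0.9},{"slide":[-157,-67,199],"roll":46.2,"grip":0.9},{"slide":[-157,-67,199],"roll":46.2,"grip":0.9}]'
python3 - <<'E'
from h import *
import pickle; pickle.dump(camera_info("wrist"),open("c7.pkl","wb"))
save("wrist","wrist7",(130,100,370,280),3.3)
E
```

```text
time: 9.95
tool_pos: [0.5187, -0.028, 0.0938]
ee_rot: [-1.572, -0.001, -1.741]
wrist_force: [-0.0, 0.1, -1.1]
width: 0.0238
```

View pics/wrist7z.png

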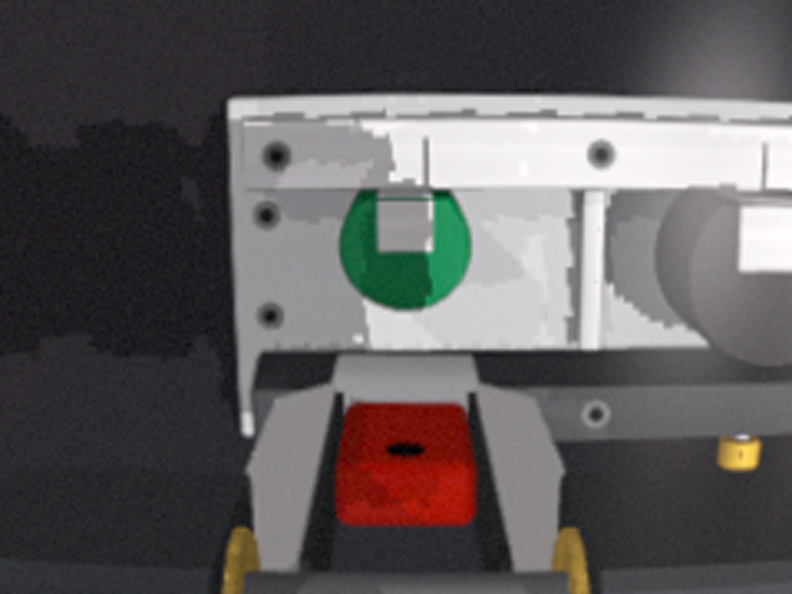

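```bash
python3 -m creep '[{"slide":[0,10,0],"roll":0,"grip":0.9},{"slide":[0,20,0],"roll":0,"grip":0.9},{"slide":[0,27,0],"roll":0,"grip":0.9},{"slide":[0,32,0],"roll":0,"grip":0.9},{"slide":[0,36,0],"roll":0,"grip":0.9},{"slide":[0,38,0],"roll":0,"grip":0.9},{"slide":[0,38,0],"roll":0,"grip":0.9},{"slide":[0,38,0],"roll":0,"grip":0.9}]'
python3 - <<'E'
from h import *
import pickle; pickle.dump(camera_info("wrist"),open("c8.pkl","wb"))
save("wrist","wrist8",(130,100,370,280),3.3)
E
```

```text
time: 10.67
tool_pos: [0.5193, -0.0273, 0.0563]
ee_rot: [-1.57, 0.0, -1.742]
wrist_force: [-0.2, 0.4, -1.1]
width: 0.024
```

View pics/wrist8z.png

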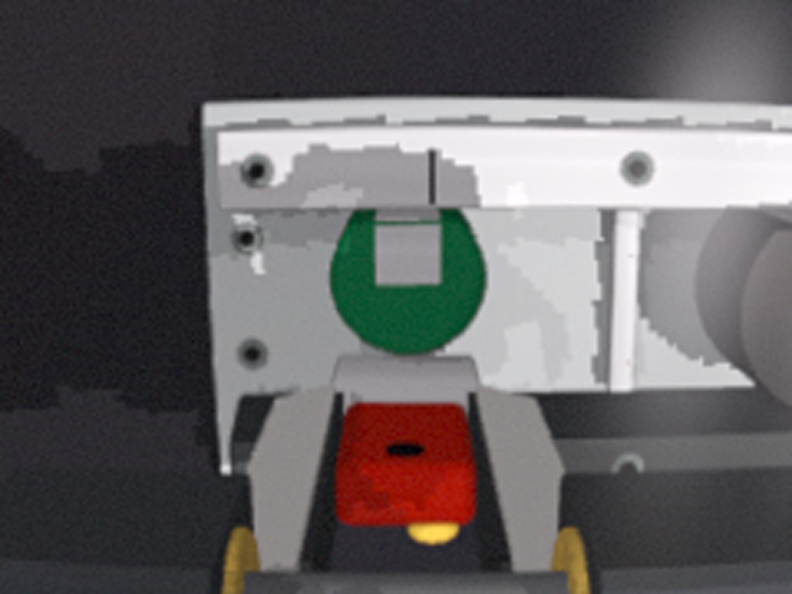

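```bash
python3 -m creep '[{"slide":[0,2,0],"roll":0,"grip":0.9},{"slide":[0,3.5,0],"roll":0,"grip":0.9},{"slide":[0,5,0],"roll":0,"grip":0.9},{"slide":[0,5,0],"roll":0,"grip":0.9}]'
python3 -m creep '[{"slide":[0,1,0.3],"roll":0,"grip":0.9},{"slide":[0,2,0.7],"roll":0,"grip":0.9},{"slide":[0,3,1],"roll":0,"grip":0.9},{"slide":[0,3,1],"roll":0,"grip":0.9}]'
```

```text
time: 11.05
tool_pos: [0.5194, -0.0273, 0.0511]
ee_rot: [-1.57, 0.0, -1.742]
wrist_force: [0.5, -0.0, -2.6]
width: 0.0239
time: 11.38
tool_pos: [0.5204, -0.0276, 0.0481]
ee_rot: [-1.57, 0.0, -1.742]
wrist_force: [0.7, 0.0, -1.3]
width: 0.0239
```

```bash
python3 -m creep '[{"slide":[0,1,0.3],"roll":0,"grip":0.9},{"slide":[0,2,0.6],"roll":0,"grip":0.9},{"slide":[0,3,0.9],"roll":0,"grip":0.9},{"slide":[0,3,0.9],"roll":0,"grip":0.9}]'
python3 -m creep '[{"slide":[0,0.7,0.1],"roll":0,"grip":0.9},{"slide":[0,1.4,0.2],"roll":0,"grip":0.9},{"slide":[0,2,0.3],"roll":0,"grip":0.9},{"slide":[0,2,0.3],"roll":0,"grip":0.9}]'
```

```text
time: 11.72
tool_pos: [0.5213, -0.0277, 0.0451]
ee_rot: [-1.57, 0.0, -1.742]
wrist_force: [1.8, -0.8, -1.3]
width: 0.024
time: 12.05
tool_pos: [0.5218, -0.0278, 0.0434]
ee_rot: [-1.569, 0.0, -1.742]
wrist_force: [2.7, 0.2, -1.7]
width: 0.0236
```

```bash
python3 -m creep '[{"slide":[0,0.5,0.2],"roll":0,"grip":0.9},{"slide":[0,1,0.4],"roll":0,"grip":0.9},{"slide":[0,1,0.4],"roll":0,"grip":0.9}]'
python3 -m creep '[{"slide":[0,0.5,0.1],"roll":0,"grip":0.9},{"slide":[0,1,0.2],"roll":0,"grip":0.9},{"slide":[0,1,0.2],"roll":0,"grip":0.9}]'
```

```text
time: 12.3
tool_pos: [0.5221, -0.0278, 0.0424]
ee_rot: [-1.57, 0.0, -1.742]
wrist_force: [3.1, -2.4, -0.4]
width: 0.024
time: 12.55
tool_pos: [0.5223, -0.0278, 0.042]
ee_rot: [-1.57, 0.0, -1.742]
wrist_force: [1.8, -1.1, 4.9]
width: 0.0238
```

```bash
python3 -m creep '[{"slide":[0,0.5,0],"roll":0,"grip":0.9},{"slide":[0,1,0],"roll":0,"grip":0.9},{"slide":[0,1,0],"roll":0,"grip":0.9}]'
python3 -m creep '[{"slide":[0,0.5,0],"roll":0,"grip":0.9},{"slide":[0,1,0],"roll":0,"grip":0.9},{"slide":[0,1,0],"roll":0,"grip":0.9}]'
```

```text
time: 12.8
tool_pos: [0.5223, -0.0278, 0.0418]
ee_rot: [-1.569, -0.0, -1.742]
wrist_force: [0.1, 0.7, 8.6]
width: 0.024
time: 13.05
tool_pos: [0.5224, -0.0279, 0.0417]
ee_rot: [-1.569, -0.0, -1.742]
wrist_force: [-2.1, -0.3, 11.8]
width: 0.0235
```

```bash
python3 -m creep '[{"slide":[0,0.5,0],"roll":0,"grip":0.9},{"slide":[0,1,0],"roll":0,"grip":0.9},{"slide":[0,1.5,0],"roll":0,"grip":0.9},{"slide":[0,2,0],"roll":0,"grip":0.9},{"slide":[0,2,0],"roll":0,"grip":0.9}]'
python3 -m creep '[{"slide":[0,0.5,0],"roll":0,"grip":0.9},{"slide":[0,1,0],"roll":0,"grip":0.9},{"slide":[0,1,0],"roll":0,"grip":0.9},{"slide":[0,1,0],"roll":0,"grip":0.9},{"slide":[0,1,0],"roll":0,"grip":0.9}]'
python3 - <<'E'
from h import *
import pickle; pickle.dump(camera_info("wrist"),open("c9.pkl","wb"))
save("wrist","wrist9",(130,100,370,280),3.3)
save("scene","scene9",(190,190,290,265),7)
E
```

```text
time: 13.47
tool_pos: [0.5225, -0.0279, 0.0413]
ee_rot: [-1.569, -0.0, -1.741]
wrist_force: [-4.6, 0.9, 18.6]
width: 0.0235
time: 13.88
tool_pos: [0.5227, -0.0279, 0.0412]
ee_rot: [-1.568, -0.0, -1.742]
wrist_force: [-6.3, 1.1, 22.1]
width: 0.0237
```

View pics/wrist9z.png

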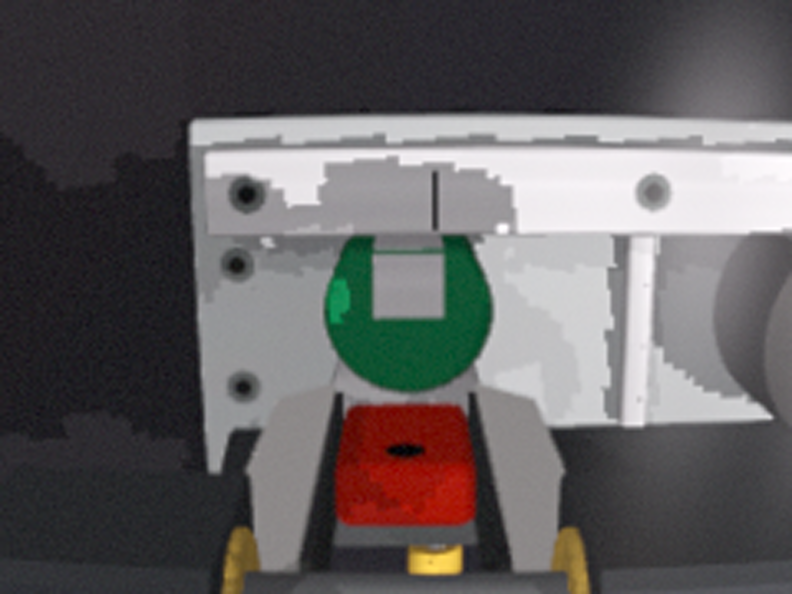

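View pics/scene9z.png

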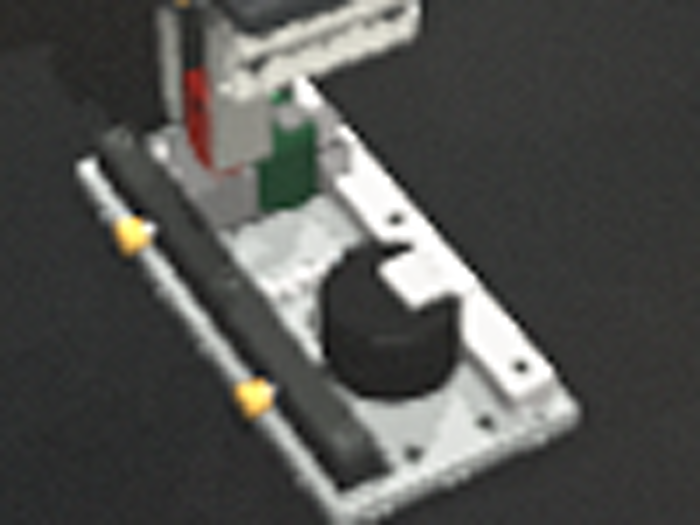

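```bash
python3 -m creep '[{"slide":[0,0.5,-0.3],"roll":0,"grip":0.9},{"slide":[0,0.5,-0.5],"roll":0,"grip":0.9},{"slide":[0,0.5,-0.5],"roll":0,"grip":0.9},{"slide":[0,0.5,-0.5],"roll":0,"grip":0.9},{"slide":[0,0.5,-0.5],"roll":0,"grip":0.9},{"slide":[0,0.5,-0.5],"roll":0,"grip":0.9}]'
python3 -m creep '[{"slide":[0,0,0],"roll":0,"grip":0.9},{"slide":[0,0,0],"roll":0,"grip":0.9},{"slide":[0,0,0],"roll":0,"grip":0.9},{"slide":[0,0,0],"roll":0,"grip":0.9},{"slide":[0,0,0],"roll":0,"grip":0.9},{"slide":[0,0,0],"roll":0,"grip":0.9},{"slide":[0,0,0],"roll":0,"grip":0.9},{"slide":[0,0,0],"roll":0,"grip":0.9},{"slide":[0,0,0],"roll":0,"grip":0.9},{"slide":[0,0,0],"roll":0,"grip":0.9},{"slide":[0,0,0],"roll":0,"grip":0.9},{"slide":[0,0,0],"roll":0,"grip":0.9}]'
python3 - <<'E'
from h import *
save("wrist","wrist10",(190,160,310,250),6.6)
print(robot.get_obs()["time"])
E
```

```text
time: 14.48
tool_pos: [0.5228, -0.0279, 0.0411]
ee_rot: [-1.567, -0.0, -1.742]
wrist_force: [-4.7, 1.7, 22.9]
width: 0.0237
time: 15.48
tool_pos: [0.5228, -0.0279, 0.0411]
ee_rot: [-1.567, -0.0, -1.742]
wrist_force: [-5.6, 1.4, 23.1]
width: 0.0238
15.5333
```

View pics/wrist10z.png

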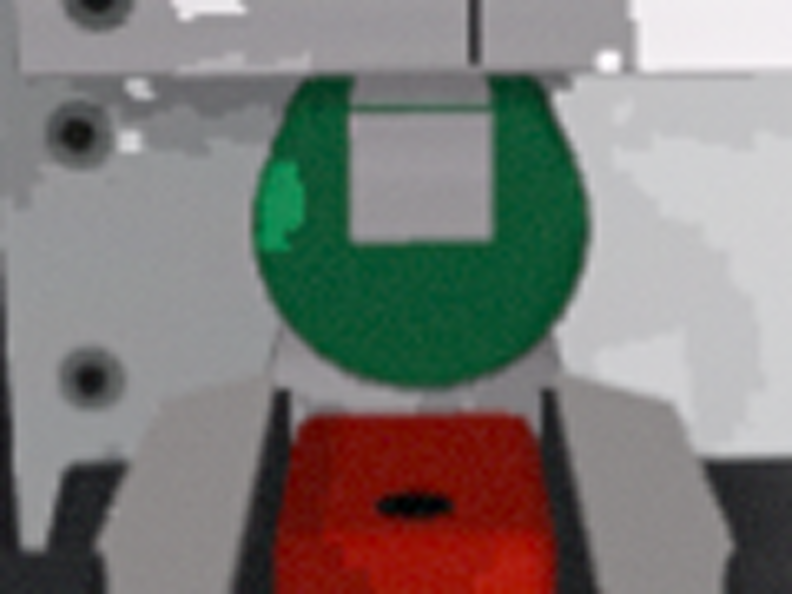

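Run:
```python
from bench import ticket, robot
o=robot.get_obs(); print(o["time"],o["wrist_force"],abs(o["qvel"]).max() if hasattr(o["qvel"],"max") else max(map(abs,o["qvel"])))
print(ticket.close_job())
```

```text
15.5333 [-6.92899923  1.26120413 23.5051228 ] 0.0008309324713192509
the job is handed in; nothing more can be done
None
```

The small green mount is turned and held with its flat to the bright fence, and the wedge is pressed into the gap behind it with its slope to the rail. I handed the job in at 15.5 s, still gripping the wedge.

**Mount:** I gripped it, turned it about 86° and pushed it 8–9 mm until the wrist force showed it touching the fence. I released it, and the wrist camera then showed the flat parallel to the fence.

**Wedge:** I picked it up by the red tab, turned it about 46° and lowered it thin end first. I then pressed it down in small steps.

**Last checks:**
- The wrist force was steady at about 23 N downward and 5–7 N toward the fence. Over the last second of holding, the TCP did not move and the tab opening stayed at 23.8 mm.
- By the finger height, the thin end is about 3.5 mm above the bay floor, against about 4.5 mm expected. That assumes the tab did not slip in the fingers; about 1 mm of slip or tilt would explain the difference.
- In the last wrist picture the insert and flat edges are parallel to the fence edge. The scene picture taken just before it showed the large black mount upright in its bay. I did not measure its position again.
- I could not measure the separate contact forces at the mount, fence and rail; I only inferred them from the wrist force. I did not look at the loupe, jar or bench mount again, but every move stayed well clear of them.

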